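# Test the spring of a jeweller's tilt plate

## Task

Test the spring of the square tilt plate (not the round one): with the fingertips, press down the round pad on its free corner until the tip of the pointer stands level with the point of the brass marker on its scale, keep it there for a full second without driving it well past the marker, then let the plate spring back to rest. Only press the pad: do not push on the pointer, and do not lift or shift the mounts, the marker or anything else on the bench.

Things in the scene. Friction and masses are not known exactly. Their poses are not given: they have to be found in the camera images.
- sq_base: grey painted steel base of the SQUARE tilt plate, 140 (x) x 260 (y) x 12 mm, about 1.6 kg, standing loose on the bench; origin at the centre of its underside, x across, y towards the scale, z up. An upright white scale 40 mm wide, its top 115 mm above the bench, stands near the +y end with its face to +x
- sq_hinge (a point): middle of the line about which the square plate tilts (along the base's x, 50 mm up). The plate is a 92 mm aluminium square, 8 mm thick, with two corners on this line; its free corner, towards the base's -y, carries the pressing pad and is backed by a spring; from the opposite corner (+y) a thin pointer runs to the scale. Axes as the base's
- sq_pad: round, slightly domed steel pressing pad on the free corner of the square plate, 26 mm across, 9 mm tall; origin at the centre of its underside, turns with the plate
- sq_pad_top (a point): middle (highest point) of the pad's dome, 63 mm above the bench at rest; it lies 48 mm from the tilting line, straight across from the pointer. It goes straight down (at most 18 mm) as the plate tilts; the spring needs about 2 N to start and about 9 N at 0.28 rad
- sq_plate (a joint): tilt of the square plate in rad: 0 = at rest (level), grows as the pad is pressed down, stop at 0.40; sin(tilt) = rise of the pointer tip / 150 mm; the spring brings it back to 0
- sq_pointer: thin black pointer rod of the square plate, 7 mm thick, 102 mm long, pointed; origin at its root on the plate, y along it to the tip
- sq_tip (a point): tip of that pointer, 150 mm from the tilting line; 50 mm above the bench at rest, it rises about 3.1 mm for each mm the pad goes down
- sq_mark (a point): point of the brass marker, a small rider stuck by friction on the square plate's scale, whose tapered point faces the pointer's tip, 5 to 11 mm beyond it. Its height differs from time to time: 20 to 40 mm above the pointer's rest height. Axes as the base's, z up
- rd_base: base of the other tilt plate, the same in every way but that its plate is a ROUND disc 132 mm across; to be left alone
- rd_plate (a joint): tilt of the round plate, 0 at rest; to be left alone
- ring_cone: bystander: turned wooden ring cone on a round foot (42 mm across, 70 mm tall); origin at its underside, to be left alone
- jar: bystander: small amber glass jar with a steel lid, 38 mm across, 50 mm tall; origin at its underside, to be left alone
- brick: bystander: soldering brick 65 x 115 x 50 mm; origin at its underside, to be left alone
- driver: bystander: screwdriver lying down, 160 mm long; to be left alone
- brush: bystander: bench brush lying down; to be left alone
- pliers: bystander: flat-nose pliers lying down, about 130 mm long; origin at its underside, to be left alone
- tray: bystander: shallow wooden tray 90 x 130 x 22 mm; origin at its underside, to be left alone

How it is judged:
By the outcome, as a careful person would: the job done as asked, in the order asked, and still so for the second after the job is handed in, with the robot touching nothing.
It also fails if it takes over 35 s, if anything falls off the work surface, if the arm or the gripper's body presses on something with over 40 N, if the wrist force passes 120 N, or if a joint passes its speed limit or range.

## Robot

A 6-joint arm with a two-finger parallel gripper is mounted at the origin on the work surface. World frame = base frame: x ahead of the robot, y to its left, z up, the work surface at z = 0. Lengths are in m, angles in rad, forces in N, time in s.
With the tool pointing down it reaches from about 0.325 to 0.775 m from the base axis. Payload 5.5 kg.
Tool frame: the origin (TCP) lies between the finger pads; the fingertips stand 8 mm ahead of it and the grasp point (between the pads) lies 11 mm behind it (tcp_to_tips is the distance from the TCP to the fingertips, in m); z points along the fingers, y is the direction in which the jaws open and shut (so a half turn about z gives the same grasp; the last joint's range is limited). The gripper opens to 88 mm and grips with 3 to 60 N. Pads are 20 mm wide; open, the fingers measure 115 mm over their backs; the gripper's body (75 mm by 178 mm) begins 61 mm behind the grasp point.
Start: joints at [1.213, 0.091, 1.231, -0, 1.82, -0.057], TCP at [0.178, 0.573, 0.231] pointing down, gripper open.
Joint ranges: [-2.87, 2.87], [-0.86, 2.18], [0.17, 2.46], [-1.51, 4.65], [0.06, 2.69], [-2.65, 2.65]. Speed limits (rad/s): [2.57, 2.57, 3.01, 3.14, 3.14, 3.14].

## Interface

Orientations are given as a unit quaternion [w, x, y, z].
In Python, from bench import * gives the robot as it stands. Calls block until the motion is done:
- move_to(position, orientation): joint-space move of the TCP to a pose.
- move_l(position, speed=0.15, orientation=None): straight line of the TCP; orientation=None keeps the orientation; speed is the mean speed in m/s.
- movej(angles): joint-space move.
- gripper_open() and close(): open the fingers fully, or close them until they stop; the grip force is fixed at half the most.
- hold(seconds).
- inverse_kinematics(position, orientation): joint angles nearest the present ones, or None.
- state(): the state.
- get_image(name): name is "scene" or "top" or "wrist"; returns a dict with "frame" (400x640x3 uint8, blue, green, red), "depth" (400x640 float32, m along the optical axis (not along the pixel's ray), 0 where there is no reading), "camera_matrix" (3x3 intrinsics, pixels), "view" (4x4, takes a point from world to camera coordinates). Camera axes: x right, y up, looking along -z (the intrinsics and any distortion apply to the point x, -y, -z); pixel columns grow to the right and rows downward; lengths in m; the calibration is good to about 2 mm. A picture is of the moment at which its call begins.
A pose or a line that the arm cannot do raises IKError and nothing moves.
- job_done(): hands the job in, once; it reports no verdict.
The state is a dict: "time": time; "joint_pos": joint angles; "dq": joint speeds; "joint_torque": joint torques, N m; "ee_pos": TCP position; "ee_rot": TCP orientation; "ft_force": force on the tool from outside, world axes, zero at the start; "moment": the same for the moment, N m; "finger_gap": finger opening in m.
Only numpy, scipy, OpenCV 4.12 (cv2) and the standard library are available. Lean on these libraries where they do the work, as an engineer would, in place of code of your own. Each camera call takes 0.05 s, during which the arm holds its last target. There are 200 camera calls.

## Working session

There is one attempt and no reset: what is moved stays moved. The work goes in short steps, each a Python script; the robot and the scene stay as the last script left them, time stands still between calls to the robot, and variables do not carry over. Pictures are saved under pics/ and viewed, about 8 in all and at most 12, crops included, and the job is handed in when it is done.

```bash
ls; mkdir -p pics
cat > h.py <<'E'
from bench import *
import numpy as np, cv2
def snap(n,f):
    d=get_image(n); cv2.imwrite('pics/'+f+'.png',d['frame']); np.savez('pics/'+f+'.npz',**{k:np.asarray(v) for k,v in d.items()}); return d
def px2w(d,u,v,z=None,plane=None):
    K=d['camera_matrix'];V=d['view']; R=V[:3,:3];t=V[:3,3]
    r=np.linalg.inv(K)@np.array([u,v,1.]); r=np.array([r[0],-r[1],-r[2]])
    o=-R.T@t; w=R.T@r
    if z is not None: return o+w*(z-o[2])/w[2]
    if plane is not None: p,n=plane; return o+w*(np.dot(p-o,n)/np.dot(w,n))
    return o+w*d['depth'][int(round(v)),int(round(u))]
def w2px(d,p):
    c=d['view'][:3,:3]@p+d['view'][:3,3]; q=d['camera_matrix']@np.array([c[0],-c[1],-c[2]]); return q[:2]/q[2]
E
python3 - <<'E'
from h import *
a=snap('scene','s0');b=snap('top','t0')
cv2.imwrite('pics/both.png',cv2.resize(np.vstack([a['frame'],b['frame']]),(480,600),interpolation=cv2.INTER_AREA))
for d in(a,b): print(d['camera_matrix'],np.linalg.inv(d['view']))
print(state())
E
```

```text
pics
[[374.88261118   0.         314.79757549]
 [  0.         374.88261118 203.03096324]
 [  0.           0.           1.        ]] [[ 0.46458395 -0.72405521  0.50980958  1.25501876]
 [ 0.885494    0.38497806 -0.26017739 -0.35636876]
 [-0.0078827   0.57230756  0.82000117  1.13803002]
 [ 0.          0.          0.          1.        ]]
[[476.86532206   0.         316.82009007]
 [  0.         476.86532206 197.60765307]
 [  0.           0.           1.        ]] [[ 5.02970223e-05  9.79752678e-01 -2.00211605e-01  3.25251942e-01]
 [-9.99987026e-01 -9.70537276e-04 -5.00062355e-03  7.74964901e-04]
 [-5.09368714e-03  2.00209259e-01  9.79739918e-01  1.34257021e+00]
 [ 0.00000000e+00  0.00000000e+00  0.00000000e+00  1.00000000e+00]]
{'time': 0.1, 'joint_pos': array([ 1.21329764e+00,  9.17850378e-02,  1.23174681e+00, -7.93090313e-06,
        1.81983657e+00, -5.66857156e-02]), 'dq': array([ 0.00038218, -0.0005148 , -0.0028126 ,  0.00113966, -0.00140279,
       -0.00156558]), 'joint_torque': array([ 1.46943821e-03, -4.47857738e+01, -4.07570457e+01,  7.00226217e-02,
        2.83788104e-02, -1.16178157e-04]), 'ee_pos': array([0.17768275, 0.57281428, 0.22962962]), 'ee_rot': array([-1.78800157e-04,  1.49840946e-01,  9.88709716e-01, -8.69701199e-04]), 'ft_force': array([-1.11130916,  0.31493484, -0.22804294]), 'moment': array([ 0.07168812, -0.02580389,  0.01027374]), 'finger_gap': 0.08782835621005357}
```

View pics/t0.png

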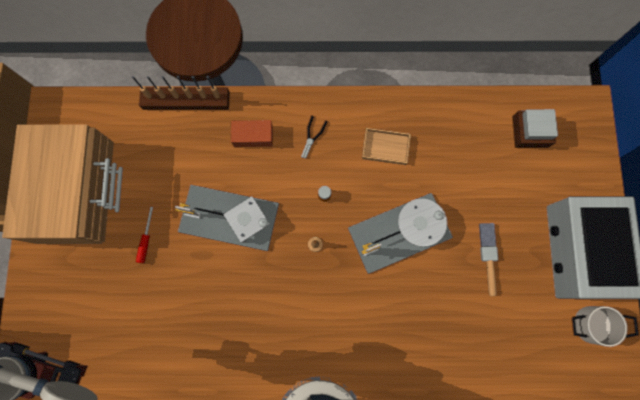

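View pics/s0.png

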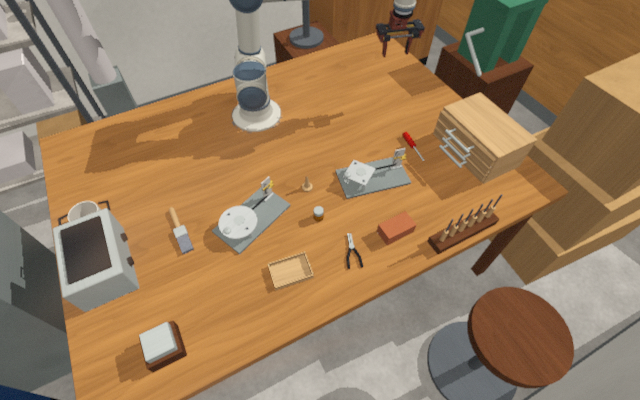

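The top view shows the square device at about (230,217), with its scale at the left end (~(183,210)). The round device is at (400,232). I'll crop closer.

Run:
```python
from h import *
a=dict(np.load('pics/s0.npz'));b=dict(np.load('pics/t0.npz'))
A=cv2.resize(a['frame'][135:205,325:425],(800,560),interpolation=cv2.INTER_CUBIC)
B=cv2.resize(b['frame'][178:258,170:290],(780,520),interpolation=cv2.INTER_CUBIC)
cv2.imwrite('pics/ca.png',cv2.resize(np.vstack([A[:, :780],B]),(433,600)))
cv2.imwrite('pics/cb.png',B)
# base: depth-based height segmentation
H=np.zeros((400,640));
P=np.array([[px2w(b,u,v) for u in range(165,295)] for v in range(175,262)])
g=b['frame'][175:262,165:295].astype(int); sat=g.max(2)-g.min(2)
m=((P[...,2]>.006)&(P[...,2]<.02)&(sat<60))|((P[...,2]>.03)&(P[...,2]<.075))
m=cv2.morphologyEx(m.astype(np.uint8),cv2.MORPH_OPEN,np.ones((3,3)))
n,l,s,c=cv2.connectedComponentsWithStats(m); k=1+s[1:,4].argmax(); print(s)
q=P[(l==k)&(P[...,2]<.02)]; r=cv2.minAreaRect((q[:,:2]*1000).astype(np.float32)); print(r,cv2.boxPoints(r),q[:,2].mean())
```

```text
[[   0    0  130   87 7022]
 [  14   10   99   65 4288]]
((542.1304321289062, 259.1135559082031), (259.78485107421875, 139.96063232421875), 77.96569061279297) [[446.60583 146.66647]
 [583.49054 117.48507]
 [637.655   371.56064]
 [500.77032 400.74203]] 0.01216885314334118
```

View pics/cb.png

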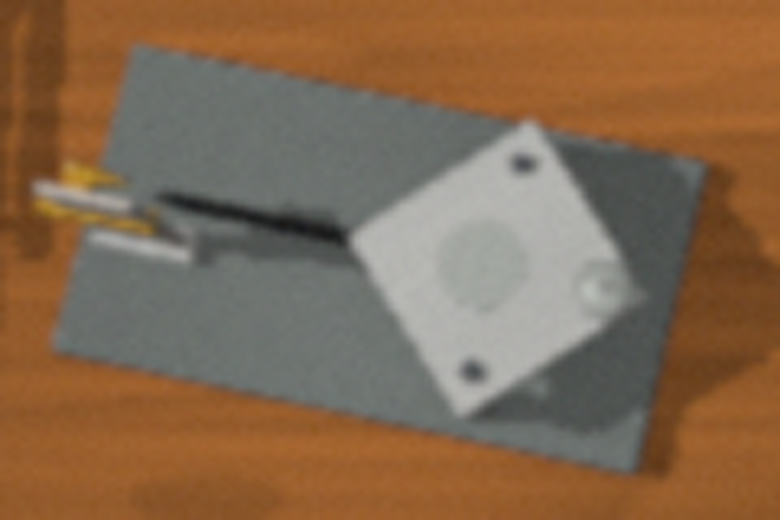

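Run:
```python
from h import *
from scipy.spatial.transform import Rotation as Ro
b=dict(np.load('pics/t0.npz'))
f=lambda x,y,z:px2w(b,170+x/6.5,178+y/6.5,z)
print('pad',f(602,286,.063),'h',(f(523,162,.054)+f(474,372,.054))/2, 'tip',f(158,196,.05),'mark?',f(150,222,.08))
d=snap('wrist','w0'); s=state()
R=Ro.from_quat(s['ee_rot'][[1,2,3,0]]).as_matrix(); C=np.linalg.inv(d['view'])
print(R,R.T@(C[:3,3]-s['ee_pos']),R.T@C[:3,:3],d['camera_matrix'])
```

```text
pad [0.51935997 0.15430962 0.063     ] h [0.52913706 0.19908769 0.054     ] tip [0.56004003 0.3452433  0.05      ] mark? [0.54366315 0.33999914 0.08      ]
[[-9.55103580e-01  2.96271529e-01 -5.75845427e-04]
 [ 2.96272067e-01  9.55102459e-01 -1.46800975e-03]
 [ 1.15061889e-04 -1.57270829e-03 -9.99998757e-01]] [ 6.61189042e-02  9.30349304e-05 -1.54191346e-01] [[ 1.44997960e-04  9.69998005e-01  2.43112834e-01]
 [ 9.99999487e-01 -3.84314679e-04  9.36958295e-04]
 [ 1.00227951e-03  2.43112573e-01 -9.69997563e-01]] [[309.80902364   0.         317.31213688]
 [  0.         309.80902364 201.61060908]
 [  0.           0.           1.        ]]
```

```bash
cat >> h.py <<'E'
from scipy.spatial.transform import Rotation as Ro
e=np.array([.2085,.978,0]);e/=np.linalg.norm(e);ex=np.array([e[1],-e[0],0]);zz=np.array([0,0,1.])
hc=np.array([.5293,.1993,.05])
th=np.radians(25)
tz=np.sin(th)*e-np.cos(th)*zz; ty=np.cross(tz,ex); RT=np.column_stack([ex,ty,tz]); q=Ro.from_matrix(RT).as_quat(); Q=q[[3,0,1,2]]
EDGE=0.008*tz+0.0135*ty   # from TCP to the lower (-e side) tip edge
def tcp_for(dz): # edge dz above pad top
    return hc-.048*e+np.array([0,0,.013+dz])-EDGE
E
python3 - <<'E'
from h import *
b=dict(np.load('pics/t0.npz'))
print('cone',px2w(b,316,243,.07),px2w(b,324,193),EDGE,tcp_for(0))
for dz in(.12,.03,-.02):
    print(dz,inverse_kinematics(tcp_for(dz),Q))
E
```

```text
cone [0.46151812 0.00945516 0.07      ] [ 0.60202344 -0.01251064  0.05178874] [-0.00184614 -0.00865961 -0.01295581] [0.52113792 0.16101458 0.07595581]
0.12 [-0.02867913 -0.20627747  1.63454158  0.42934783  1.62410641  1.79483084]
0.03 [-0.02867913 -0.17824088  1.76998711  0.43078372  1.47545371  1.72671781]
-0.02 [-0.02867913 -0.14358754  1.82993765  0.43631854  1.38959099  1.68660439]
```

Run:
```python
from h import *
close(); move_to(tcp_for(.12),Q)
snap('wrist','w1'); move_l(tcp_for(.025),speed=.12); hold(.3)
d=snap('wrist','w2'); s=state(); print(s['time'],s['ee_pos'],tcp_for(.025),s['ft_force'],s['finger_gap'])
for e_ in(.15,.158): print(w2px(d,hc+e_*e),w2px(d,hc+e_*e+.03*zz))
```

```text
4.7833 [0.52133543 0.16100709 0.10141005] [0.52113792 0.16101458 0.10095581] [ 0.03880586 -0.01276095 -0.17468071] 0.0005910573465501608
[156.63717354 197.20894186] [125.48596873 204.52794249]
[150.73842313 196.386577  ] [119.38493298 203.53343417]
```

View pics/w2.png

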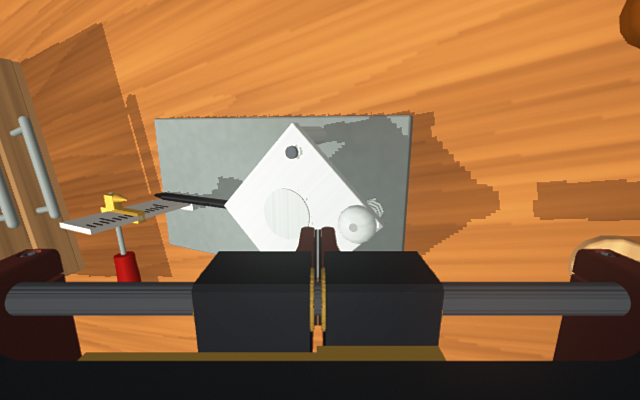

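The wrist view shows the pointer tip at about (156,195), the brass marker at (113,202), the pad at (357,223) and the fingertips at (319,232). I'll zoom on the marker in both views.

Run:
```python
from h import *
w1=dict(np.load('pics/w1.npz'));w2=dict(np.load('pics/w2.npz'))
pt=hc-.048*e+.013*zz
for w in(w1,w2): print('pad',w2px(w,pt),'tip',w2px(w,hc+.15*e),w2px(w,hc+.158*e+.03*zz))
print('edge',w2px(w2,pt+.025*zz))
c=w2px(w1,hc+.155*e+.02*zz).astype(int); print(c)
x1=max(c[0]-50,0);y1=max(c[1]-30,0)
A=w1['frame'][y1:y1+60,x1:x1+100]; B=w2['frame'][175:235,75:175]
cv2.imwrite('pics/z1.png',np.vstack([cv2.resize(i,(500,300),interpolation=cv2.INTER_CUBIC) for i in(A,B)])); print(x1,y1)
```

```text
pad [389.32931553 199.21585545] tip [226.13962503 180.20858772] [202.35914904 183.90687897]
pad [355.92897656 231.75098301] tip [156.63717354 197.20894186] [119.38493298 203.53343417]
edge [342.02150365 245.30609032]
[210 182]
160 152
```

View pics/z1.png

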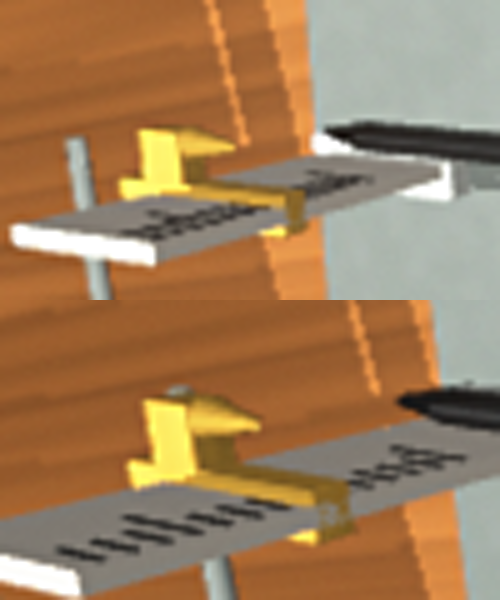

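Run:
```python
from h import *
from scipy.optimize import least_squares as ls
w=[dict(np.load(f'pics/w{i}.npz')) for i in(1,2)]
tip=[np.array([225,178.4]),np.array([154.8,195.4])];mk=[np.array([207,181.2]),np.array([127,199.8])]
P0=hc+.15*e
b=[t-w2px(c,P0) for c,t in zip(w,tip)]; print(b)
f=lambda p:np.concatenate([w2px(c,P0+p[0]*e+p[1]*zz+p[2]*ex)+bb-m for c,bb,m in zip(w,b,mk)])
r=ls(f,[.008,.03,0]);print('free',r.x,r.fun)
g=lambda p:f([p[0],p[1],0]); r=ls(g,[.008,.03]);print('inplane',r.x,r.fun)
for G in(.005,.008,.011): # gap is beyond the tip at equal height? mark e at 150+gap
  r=ls(lambda p:f([G,p[0],0])[[0,2]],[.03]);print(G,r.x,r.fun)
P=hc-.048*e+.0
s=np.arcsin(r.x[0]/.15)
```

```text
[array([-1.13962503, -1.80858772]), array([-1.83717354, -1.80894186])]
free [ 7.02785560e-03  2.21970368e-02 -5.52869433e-05] [-0.03202685 -0.13955333  0.02468514  0.10698464]
inplane [0.00686195 0.02232145] [-0.00509469 -0.15753923  0.00406677  0.09634068]
0.005 [0.02376952] [ 0.311402   -0.18188084]
0.008 [0.0214369] [-0.19709759  0.11577556]
0.011 [0.01910086] [-0.69414368  0.41002019]
```

Run:
```python
from h import *
off=.0015*ex
move_l(tcp_for(.004)+off,speed=.08)
z=.004; f0=state()['ft_force'][2]
while z>-.008:
    z-=.0005; move_l(tcp_for(z)+off,speed=.02)
    f=state()['ft_force'][2]-f0
    if f>1.2: break
print('contact',z,f,state()['time'])
z-=.005; move_l(tcp_for(z)+off,speed=.02); hold(.2)
d=snap('wrist','w3'); s=state(); print(z,s['ft_force'],s['ee_pos'],s['time'])
A=d['frame']; cv2.imwrite('pics/w3v.png',np.vstack([cv2.resize(A[160:270,40:420],(760,220)),cv2.resize(A[165:225,80:200],(760,380),interpolation=cv2.INTER_CUBIC)]))
```

```text
contact -0.0035 2.2288817501748523 8.95
-0.0085 [-1.81367687 -2.95484383  6.38884055] [0.52295294 0.16039946 0.06800557] 9.6
```

View pics/w3v.png

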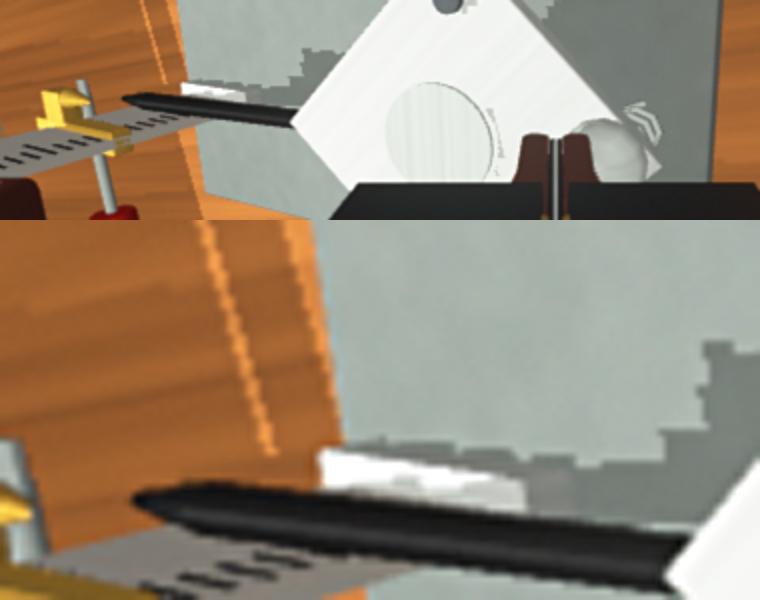

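```bash
cat >> h.py <<'E'
from scipy.optimize import least_squares as ls
def rise(d,tip,mk,gap=.0069):
    # bias + marker height from marker & tip jointly: tip on its circle, bias fixed from rest views
    P0=hc; b=np.array([-2.,-1.8])
    r=ls(lambda a:w2px(d,P0+.15*np.cos(a[0])*e+.15*np.sin(a[0])*zz)+b-tip,[.1])
    m=ls(lambda a:w2px(d,P0+(.15+gap)*e+a[0]*zz)+b-mk,[.02])
    m2=ls(lambda a:w2px(d,P0+(.15+a[0])*e+a[1]*zz)+b-mk,[.007,.02])
    return r.x[0],.15*np.sin(r.x[0]),r.fun,m.x,m.fun,m2.x
E
python3 - <<'E'
from h import *
d=dict(np.load('pics/w3.npz'))
print(rise(d,np.array([101,208.9]),np.array([85.2,210.5])))
E
```

```text
(np.float64(0.10090534768361321), np.float64(0.015110130048830859), array([0.34215796, 1.27146253]), array([0.02256754]), array([0.21127177, 0.90182578]), array([0.00980273, 0.02109386]))
```

Run:
```python
from h import *
off=.0015*ex
move_l(tcp_for(-.0107)+off,speed=.02); hold(.1)
d=snap('wrist','w4'); c=snap('scene','s4'); s=state(); print(s['ft_force'],s['ee_pos'],s['time'])
A=d['frame'];C=c['frame']; cv2.imwrite('pics/w4v.png',np.hstack([cv2.resize(A[190:230,60:120],(480,320),interpolation=cv2.INTER_CUBIC),cv2.resize(C[145:185,385:425],(320,320),interpolation=cv2.INTER_CUBIC)]))
```

```text
[-2.59913829 -3.36519973  6.43221087] [0.52311429 0.16038652 0.06610417] 10.0583
```

View pics/w4v.png

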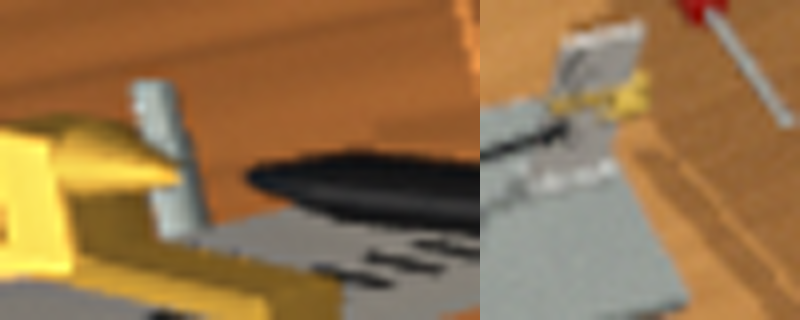

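Run:
```python
from h import *
d=dict(np.load('pics/w4.npz'))
print(rise(d,np.array([90.75,212.25]),np.array([82.6,212.25])))
T=hc+.15*np.cos(.145)*e+.0217*zz
M=hc+.1569*e+.0223*zz
for p in(T,T+.001*zz,T+.001*e,M): print(w2px(d,p))
```

```text
(np.float64(0.1434779350762128), np.float64(0.02144792560340906), array([0.26067738, 0.92470104]), array([0.02274099]), array([0.01105729, 0.04716744]), array([0.00704907, 0.02266642]))
[ 92.68925941 215.06394152]
[ 91.30441567 215.39920175]
[ 91.89660963 214.90786886]
[ 85.22508243 213.9532237 ]
```

Run:
```python
from h import *
off=.0015*ex
move_l(tcp_for(-.0111)+off,speed=.02); hold(.5)
d=snap('wrist','w5'); s=state(); print(s['ft_force'],s['ee_pos'],s['time'])
A=d['frame']; cv2.imwrite('pics/w5v.png',cv2.resize(A[190:230,60:120],(480,320),interpolation=cv2.INTER_CUBIC))
```

```text
[-1.27460037 -2.52776623  6.96968123] [0.52311633 0.16035159 0.06573689] 10.8583
```

View pics/w5v.png

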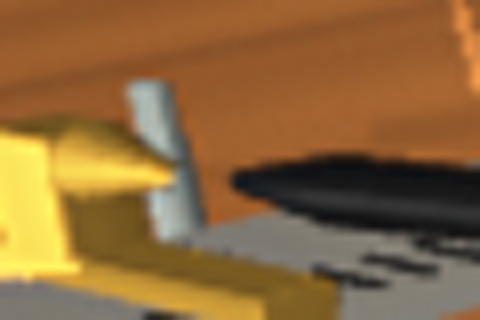

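The tip is at (89.0,212.6) and the marker at (82.3,212.0). That 6.75 px gap is what I'd expect when they are level (6.7 px), so I'll hold here, then release.

Run:
```python
from h import *
off=.0015*ex
hold(1.5); d1=snap('wrist','w6'); s=state(); print(s['ft_force'],s['ee_pos'],s['time'])
move_l(tcp_for(.025),speed=.03); hold(.3)
d=snap('wrist','w7'); a=d['frame']; b=np.load('pics/w2.npz')['frame']
print(np.abs(a[100:250,50:420].astype(int)-b[100:250,50:420]).mean(), state()['time'],state()['ft_force'])
cv2.imwrite('pics/w7v.png',np.vstack([np.hstack([b[100:250,50:420],a[100:250,50:420]]),cv2.resize(d1['frame'][190:230,60:120],(740,400))]))
```

```text
[-2.93739374 -2.99066342  6.8185009 ] [0.52312037 0.1603514  0.06574683] 12.4083
2.7026006006006007 14.1167 [-0.11336423  0.33576975  0.85495974]
```

View pics/w7v.png

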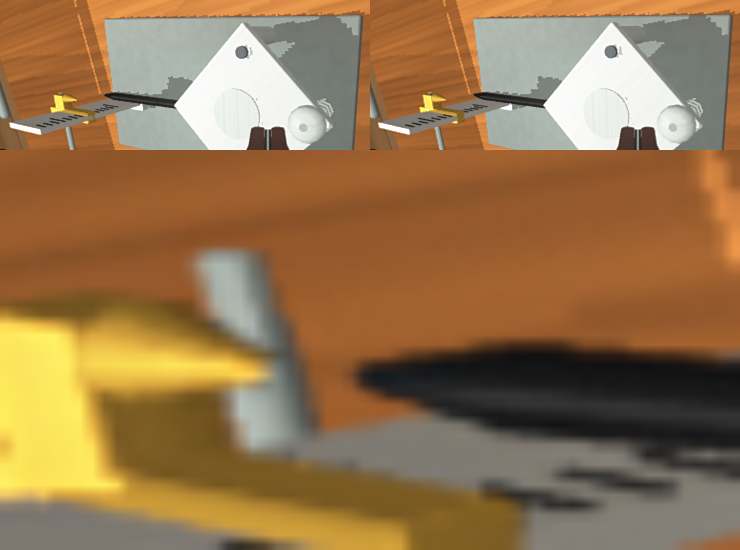

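```bash
python3 -c "
from h import *
move_l(tcp_for(.08),speed=.1); hold(.2); job_done(); print(state()['time'],state()['ft_force'])"
```

```text
the job is handed in; nothing more can be done
the job is handed in; nothing more can be done
```

I pressed the square plate's pad with the closed fingertips until the pointer tip stood level with the brass marker. I held it there for about 2 s, released it slowly, backed off and handed the job in. The robot's clock read about 14 s before the final retreat, well inside the 35 s limit.

- **Level:** I measured the marker at about 22.3 mm above the pointer's rest height, with estimates from 21 to 22.7 mm. In the wrist camera, the horizontal gap between tip and marker was 6.75 px at the start of the hold and about 7.1 px at the end. Level corresponds to 6.7 px, so the tip was within about 1 mm throughout. I came up to the mark from below and saw no overshoot.
- **Force:** The pad force was about 7 N, a bit more than the 5–6 N I expected from the spring figures, with 3–4 N of sideways friction.
- **Release:** By eye, the wrist picture after release matches the one before pressing: pointer back at rest, marker and base not moved. I took no last picture of the bystanders; nothing I did should have come near them.
- **Disagreements:** The wrist camera calibration was about 2 mm off, and I corrected for it using the pointer tip's known rest position. Contact came 3.5 mm lower than I had calculated, probably because the fingertips are shaped differently from what I assumed.

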